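# Switch on the practice circuit in order

## Task

Switch on the practice circuit on the bench: with the fingertips, press the green button, then the white, then the blue, each gently and all the way in; the buttons latch and stay in. Leave the red emergency stop alone, and do not pick up, push or shift any of the tools and fittings lying about.

Things in the scene. Friction and masses are not known exactly. Their poses are not given: they have to be found in the camera images.
- green_box: Control station of the green button: grey enclosure 76 x 76 x 55 mm, fixed to the bench, a black cable gland 22 mm across standing 12 mm out of its far (+x) side; on its top a collar 45 mm across and 6 mm high, and above that the round green mushroom button. Origin at the centre of the underside, z up. All stations stand in one loose row across the bench, at least 140 mm between centres, in any order.
- green_top (a point): Centre of the flat top face of the green mushroom button (head 38 mm across, flat face 34 mm), 87 mm above the bench when out; moves down with the button (and with its sprung head).
- green_button (a joint): Travel of the green button in m: 0 = out (as at the start), 0.010 = fully in. Pressed straight down; it moves against about 3 N of friction, has no return spring and stays where it is pushed. The head is sprung on the plunger and yields 1 mm for each 2 N, up to 8 mm (so about 1.5 mm while moving, and once the plunger is fully in the force climbs by 2 N per mm; at 6 to 12 N it is surely home; hard at 16 N). Counts as in beyond 0.006.
- white_box: Control station of the white button: grey enclosure 76 x 76 x 65 mm, fixed to the bench, a black cable gland 22 mm across standing 12 mm out of its far (+x) side; on its top a collar 45 mm across and 6 mm high, and above that the round white mushroom button. Origin at the centre of the underside, z up. All stations stand in one loose row across the bench, at least 140 mm between centres, in any order.
- white_top (a point): Centre of the flat top face of the white mushroom button (head 38 mm across, flat face 34 mm), 97 mm above the bench when out; moves down with the button (and with its sprung head).
- white_button (a joint): Travel of the white button in m: 0 = out (as at the start), 0.010 = fully in. Pressed straight down; it moves against about 3 N of friction, has no return spring and stays where it is pushed. The head is sprung on the plunger and yields 1 mm for each 2 N, up to 8 mm (so about 1.5 mm while moving, and once the plunger is fully in the force climbs by 2 N per mm; at 6 to 12 N it is surely home; hard at 16 N). Counts as in beyond 0.006.
- blue_box: Control station of the blue button: grey enclosure 76 x 76 x 75 mm, fixed to the bench, a black cable gland 22 mm across standing 12 mm out of its far (+x) side; on its top a collar 45 mm across and 6 mm high, and above that the round blue mushroom button. Origin at the centre of the underside, z up. All stations stand in one loose row across the bench, at least 140 mm between centres, in any order.
- blue_top (a point): Centre of the flat top face of the blue mushroom button (head 38 mm across, flat face 34 mm), 107 mm above the bench when out; moves down with the button (and with its sprung head).
- blue_button (a joint): Travel of the blue button in m: 0 = out (as at the start), 0.010 = fully in. Pressed straight down; it moves against about 3 N of friction, has no return spring and stays where it is pushed. The head is sprung on the plunger and yields 1 mm for each 2 N, up to 8 mm (so about 1.5 mm while moving, and once the plunger is fully in the force climbs by 2 N per mm; at 6 to 12 N it is surely home; hard at 16 N). Counts as in beyond 0.006.
- stop_box: Control station of the emergency stop button: yellow enclosure 76 x 76 x 60 mm, fixed to the bench, a black cable gland 22 mm across standing 12 mm out of its far (+x) side; on its top a collar 45 mm across and 6 mm high, and above that the round red mushroom button. Origin at the centre of the underside, z up. All stations stand in one loose row across the bench, at least 140 mm between centres, in any order.
- stop_top (a point): Centre of the flat top face of the red mushroom button (head 38 mm across, flat face 34 mm), 92 mm above the bench when out; moves down with the button (and with its sprung head).
- stop_button (a joint): Travel of the red button in m: 0 = out (as at the start), 0.010 = fully in. Pressed straight down; it moves against about 3 N of friction, has no return spring and stays where it is pushed. The head is sprung on the plunger and yields 1 mm for each 2 N, up to 8 mm (so about 1.5 mm while moving, and once the plunger is fully in the force climbs by 2 N per mm; at 6 to 12 N it is surely home; hard at 16 N). Not to be touched.
- hammer: Hammer lying on the bench beyond the stations, about 260 mm long, below 40 mm high. Bystander. Origin on its underside, x along the handle towards the head.
- screwdriver: Red screwdriver lying on the robot's side of the stations, about 200 mm long, below 40 mm high. Bystander. Origin on its underside, x along it towards the tip.
- spigot: White plastic pipe spigot standing upright in the middle of the row of stations, 50 mm high, 25 mm across on a 36 mm foot; easily toppled. Bystander. Origin at the centre of its underside.
- socket_insert: White socket insert on a 45 mm square steel frame, 30 mm high, on the robot's side. Bystander. Origin at the centre of its underside.
- mount_box: Open white mounting box 75 x 75 x 40 mm beyond the stations. Bystander. Origin at the centre of its underside.
- tape: Roll of black tape lying flat, 64 mm across, 19 mm high, on the robot's side. Bystander. Origin at the centre of its underside.
- stripper: Red-handled wire stripper lying beyond the stations, about 135 mm long, 18 mm high. Bystander. Origin on its underside, x along it towards the jaws.

How it is judged:
On the way, in this order (a step that is already met when the one before it is completed fails the run):
1. the green button is pressed in (value of joint green_button above 0.006 m and value of joint each of white_button, blue_button below 0.003 m), for 0.1 s.
2. the white button is pressed in (value of joint each of green_button, white_button above 0.006 m and value of joint blue_button below 0.003 m), for 0.1 s.
3. the blue button is pressed in (value of joint each of green_button, white_button, blue_button above 0.006 m), for 0.1 s.
At the end, for the whole second after the job is handed in: The green, white and blue buttons are all in (more than 6 mm of 10), the red emergency stop is still out (less than 2 mm), and every tool and fitting lies at rest within 20 mm of where it was (all of step 3 and value of joint stop_button below 0.002 m and distance of each of hammer, screwdriver, spigot, socket_insert, mount_box, tape, stripper from where it was at the start of the episode below 0.02 m and linear speed of each of hammer, screwdriver, spigot, socket_insert, mount_box, tape, stripper below 0.02 m/s); the robot touches nothing.
It fails at once if a button pressed out of order (white before green, or blue before white) ((value of joint white_button above 0.003 m and value of joint green_button below 0.006 m) or (value of joint blue_button above 0.003 m and value of joint white_button below 0.006 m)).
It fails at once if a button or its station pressed hard (over 25 N) (contact force between any of green_box, white_box, blue_box and anything else above 25 N).
It fails at once if the emergency stop station touched (over 1 N) (contact force between stop_box and anything else above 1 N or value of joint stop_button above 0.002 m).
It fails at once if a tool or fitting lifted, carried or shifted by more than 20 mm (distance of any of hammer, screwdriver, spigot, socket_insert, mount_box, tape, stripper from where it was at the start of the episode above 0.02 m).
It fails at once if the spigot toppled (angle between spigot's own z axis and vertical above 0.5 rad).
It also fails if it takes over 48 s, if anything falls off the work surface, if the arm or the gripper's body presses on something with over 40 N, if the wrist force passes 120 N, or if a joint passes its speed limit or range.

## Robot

A 7-joint arm with a two-finger parallel gripper is mounted at the origin on the work surface. World frame = base frame: x ahead of the robot, y to its left, z up, the work surface at z = 0. Lengths are in m, angles in rad, forces in N, time in s.
With the tool pointing down it reaches from about 0.4 to 0.85 m from the base axis. Payload 4.5 kg.
Tool frame: the origin (TCP) lies on the front face of the gripper's body, between the roots of the fingers; the fingertips stand r.finger_overhang ahead of it and the grasp point (between the pads) lies 45 mm ahead of it (r.finger_overhang is the distance from the TCP to the fingertips, in m); z points along the fingers, y is the line along which they close (so a half turn about z gives the same grasp; the last joint's range is limited). The gripper opens to 88 mm and grips with 3 to 60 N. Pads are 18 mm wide; open, the fingers measure 123 mm over their backs; the gripper's body (75 mm by 187 mm) begins 45 mm behind the grasp point.
Start: joints at [1.192, 0.689, -0.195, 1.565, 0.157, 0.902, -0.215], TCP at [0.251, -0.573, 0.303] pointing down, gripper open.
Joint ranges: [-3.01, 3.01], [-0.46, 2.08], [-1.47, 1.51], [0.13, 2.56], [-1, 4.14], [0.04, 2.09], [-2.66, 2.66]. Speed limits (rad/s): [2.57, 2.57, 3.14, 3.14, 3.14, 3.14, 3.14].

## Interface

Orientations are given as a rotation vector (axis times angle).
In Python, from workcell import r gives the robot as it stands.
- The arm moves only by the tool carry_out, never from a script. Its argument "series" is text: rows parted by semicolons, each of 6 numbers parted by spaces: the shift along the world's x, y, z in cm, then the turn, a rotation vector about the world's x, y, z in degrees. A call has 1 to 5 rows; each row shifts and turns the commanded pose from where the row before left it; what a row does not reach is not made up. A row lasts 1/10 s, in which the tool goes at most 50 mm and 8.59 degrees, less where a joint would pass 70% of its speed; a pose out of reach is approached as far as the arm can. A call with a gripper value outside its range is refused whole. "hand" is the closure, from -1 (fully open) to 1 (shut), set as the call begins (left out, the last holds). The fingers move at their own pace and stop on an object; the grip force is fixed at half the most. Time passes only in rows, so rows that do not move let the fingers close. It gives the time, the measured TCP pose, the force, the opening and the grip force at its end, in the units of the state.
- r.state(): the state, without advancing time (a new reading comes with each control period).
- r.read_camera(name): name is "side" or "top"; returns the picture (480x640x3 uint8, red, green, blue); there is no depth.
- r.camera_info(name): a dict with "fx", "fy", "cx", "cy" (pixels), "k1" (the pictures are not rectified: a ray, as slopes to the right and down, at radius r is drawn at 1 + k1 r^2 times it, then the intrinsics apply), "position" and "attitude" of the camera in the world. Camera axes: x right, y down, z forward; pixel columns grow to the right and rows downward; lengths in m; the calibration is good to about 2 mm. A picture is of the moment at which its call begins. camera_info takes no time and is no camera call.
- r.close_job(): hands the job in; it is judged then, once.
The state is a dict: "t": time; "joints": joint angles; "qd": joint speeds; "joint_torque": joint torques, N m; "position": TCP position; "ee_rot": TCP orientation; "ft_force": force on the tool from outside, world axes, zero at the start; "ft_torque": the same for the moment, N m; "grip_width": finger opening in m; "gripper_force": force on a finger pad.
Only numpy, scipy, OpenCV 4.12 (cv2) and the standard library are available. Lean on these libraries where they do the work, as an engineer would, in place of code of your own. Each camera call takes 0.05 s, during which the arm holds its last target. There are 200 camera calls.

## Working session

There is one attempt and no reset: what is moved stays moved. The work goes in short steps, Python scripts to look and compute and a tool call to move; the robot and the scene stay as the last step left them, time stands still between calls to the robot, and variables do not carry over. Pictures are saved under pics/ and viewed, at most 10 in all, crops included, and the job is handed in when it is done.

Besides the shell and the picture viewer there is one more tool, called after "Request:" as name(argument=value, ...) on one line, values as JSON. carry_out: Moves the arm, as the interface text tells. Its arguments: {"type":"object","properties":{"series":{"type":"string"},"hand":{"type":"number"}},"required":["series"]}

```bash
mkdir -p pics; python3 - <<'E'
from workcell import r
import cv2
for n in("top","side"):
    cv2.imwrite(f"pics/{n}0.png",r.read_camera(n)[:,:,::-1]); print(r.camera_info(n))
print(r.state(), r.finger_overhang)
E
```

```text
{'fx': 564.7265691615049, 'fy': 564.7265691615049, 'cx': 327.6640519152772, 'cy': 228.0241132152596, 'k1': -0.037680115516709176, 'position': array([0.32453053, 0.01648329, 1.29331598]), 'attitude': array([-2.11058112,  2.15262821, -0.20599104])}
{'fx': 514.471569403242, 'fy': 514.471569403242, 'cx': 318.2572796257433, 'cy': 247.42422561475112, 'k1': 0.003318697449115257, 'position': array([ 0.52017453, -0.64535644,  0.77126349]), 'attitude': array([-2.38792074,  0.05070417, -0.01100649])}
{'t': 0.1, 'joints': array([ 1.19181001,  0.68990166, -0.19453688,  1.56627464,  0.15729133,
        0.90250233, -0.21508131]), 'qd': array([-1.29676100e-03, -2.08012864e-03,  4.24299842e-06, -2.12920701e-03,
       -8.80594417e-04,  1.43509145e-04, -2.86724592e-04]), 'joint_torque': array([-3.23245040e-03, -5.28501749e+01, -1.27171285e+00, -1.53839314e+01,
       -5.26875362e-02,  1.92422543e-03,  3.47403761e-05]), 'position': array([ 0.25050914, -0.57207341,  0.30198038]), 'ee_rot': array([-3.07328386e+00, -6.43639038e-01,  7.10493150e-04]), 'ft_force': array([ 0.57846884, -0.47958308,  0.08535862]), 'ft_torque': array([ 0.00623179, -0.00616429,  0.03938714]), 'gripper_force': 0.0, 'grip_width': 0.08842996534559074} 0.064
```

View pics/top0.png

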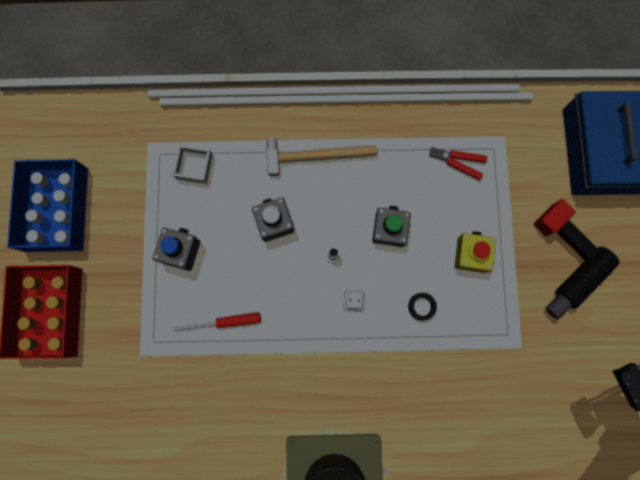

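View pics/side0.png

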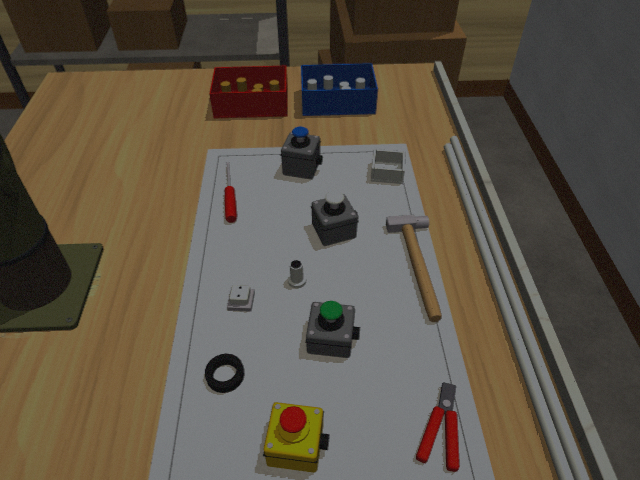

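The top view shows green at about (394,223), white (271,215), blue (170,246) and red (481,251). In the side view they are at green (331,310), white (335,202), blue (300,132) and red (293,418). I'll get positions at the known heights from both views and compare them.

```bash
cat > h.py <<'E'
from workcell import r
import cv2, numpy as np
def loc(n,uv,z):
    c=r.camera_info(n); K=np.array([[c['fx'],0,c['cx']],[0,c['fy'],c['cy']],[0,0,1]])
    p=cv2.undistortPoints(np.array([[uv]],float),K,np.array([c['k1'],0,0,0.]))[0,0]
    d=cv2.Rodrigues(c['attitude'])[0]@[p[0],p[1],1]; o=c['position']
    return (o+d*(z-o[2])/d[2])[:2]
E
python3 - <<'E'
from h import *
P=dict(green=((394,223),(331,310),.087),white=((271,215),(335,202),.097),blue=((170,246),(300,132),.107),red=((481,251),(293,418),.092),spigot=((333,250),(296,265),.05))
for k,(a,b,z) in P.items(): print(k,loc("top",a,z).round(4),loc("side",b,z).round(4))
t=cv2.imread("pics/top0.png"); s=cv2.imread("pics/side0.png")
def crop(im,u,v): return cv2.resize(im[v-25:v+25,u-32:u+32],(384,300),interpolation=cv2.INTER_CUBIC)
rows=[np.hstack([crop(im,*P[k][i]) for i,im in((0,t),(1,s))]) for k in("green","white")]
cv2.imwrite("pics/c.png",np.vstack(rows))
E
```

```text
green [ 0.5538 -0.1445] [ 0.5565 -0.1454]
white [0.5745 0.1222] [0.5786 0.1067]
blue [0.5092 0.3361] [0.5139 0.3333]
red [ 0.4878 -0.3296] [ 0.4934 -0.3298]
spigot [ 0.5023 -0.0111] [ 0.4992 -0.0125]
```

View pics/c.png

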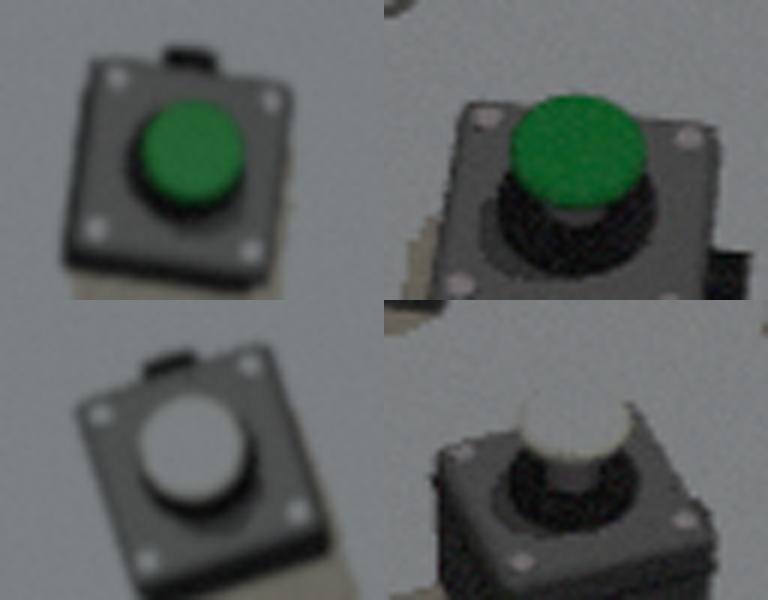

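Both views agree within about 5 mm; the white side reading comes into line once corrected to row 197. Targets are green (0.555,-0.145), white (0.576,0.120) and blue (0.511,0.335). I'll close the gripper and move above green.

Request:
carry_out(series="2 2.85 0 0 0 0;2 2.85 0 0 0 0;2 2.85 0 0 0 0;2 2.85 0 0 0 0;2 2.85 0 0 0 0", hand=1)

```text
t: 0.6
position: [0.3512, -0.4286, 0.3024]
ee_rot: [-3.074, -0.643, 0.0]
ft_force: [1.1, 0.7, 0.7]
grip_width: 0.0501
gripper_force: 0.0
```

Request:
carry_out(series="2 2.85 0 0 0 0;2 2.85 0 0 0 0;2 2.85 0 0 0 0;2 2.85 0 0 0 0;2 2.85 0 0 0 0")

```text
t: 1.1
position: [0.4512, -0.2862, 0.3025]
ee_rot: [-3.075, -0.644, 0.001]
ft_force: [-0.3, 0.9, 0.3]
grip_width: 0.0104
gripper_force: 0.0
```

Request:
carry_out(series="2 2.85 0 0 0 0;2 2.85 0 0 0 0;2 2.85 0 0 0 0;2 2.85 0 0 0 0;2 2.85 0 0 0 0")

```text
t: 1.6
position: [0.5512, -0.1437, 0.3024]
ee_rot: [-3.075, -0.644, 0.001]
ft_force: [-0.2, 0.2, 0.3]
grip_width: 0.0006
gripper_force: 0.0
```

Request:
carry_out(series="0.4 -0.1 -3 0 0 0;0 0 -3 0 0 0;0 0 -3 0 0 0;0 0 -3 0 0 0;0 0 -1.2 0 0 0")

```text
t: 2.1
position: [0.5531, -0.1456, 0.1679]
ee_rot: [-3.073, -0.644, 0.008]
ft_force: [-0.7, -0.5, -0.3]
grip_width: 0.0003
gripper_force: 0.0
```

```bash
python3 - <<'E'
from h import *
s=r.read_camera("side"); t=r.read_camera("top"); print(r.state()['position'],r.state()['ft_force'])
f=lambda im,u,v:cv2.resize(im[v-50:v+50,u-50:u+50,::-1],(400,400),interpolation=cv2.INTER_CUBIC)
cv2.imwrite("pics/g1.png",np.hstack([f(s,331,290),f(t,394,223)]))
E
```

```text
[ 0.5537676  -0.1457606   0.16920376] [-0.75399079 -0.01979174  0.48346459]
```

View pics/g1.png

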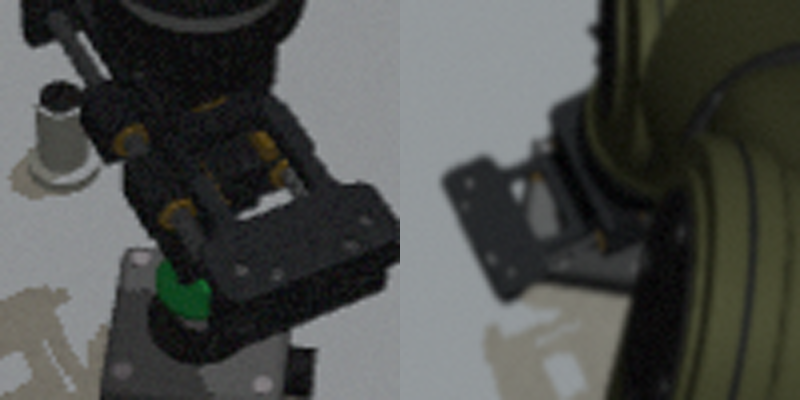

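The left half (side view) shows a plate at the gripper's -y end hiding part of green. I'll project the stated body and fingertip geometry to check it's only the body.

```bash
cat >> h.py <<'E'
def proj(n,P):
    c=r.camera_info(n); K=np.array([[c['fx'],0,c['cx']],[0,c['fy'],c['cy']],[0,0,1]])
    R=cv2.Rodrigues(c['attitude'])[0].T
    return cv2.projectPoints(np.array(P,float).reshape(-1,1,3),R,-R@c['position'],K,np.array([c['k1'],0,0,0.]))[0][:,0]
E
python3 - <<'E'
from h import *
S=r.state();R=cv2.Rodrigues(S['ee_rot'])[0]
pts=[(x,y,z) for z in(0,-.06) for y in(-.0935,.0935) for x in(-.0375,.0375)]+[(0,0,.064),(0,-.02,.064),(0,.02,.064)]
W=[S['position']+R@p for p in pts]
for p,w,q,q2 in zip(pts,W,proj("side",W),proj("top",W)): print(p,w.round(3),((q-[281,240])*4).round(),((q2-[344,173])*4+[400,0]).round())
E
```

```text
(-0.0375, -0.0935, 0) [ 0.482 -0.075  0.17 ] [ 7. 23.] [489. 312.]
(0.0375, -0.0935, 0) [ 0.551 -0.045  0.169] [174. -35.] [425. 179.]
(-0.0375, 0.0935, 0) [ 0.557 -0.246  0.169] [221. 376.] [819. 160.]
(0.0375, 0.0935, 0) [ 0.626 -0.216  0.169] [407. 298.] [753.  31.]
(-0.0375, -0.0935, -0.06) [ 0.482 -0.075  0.23 ] [ -1. -85.] [499. 294.]
(0.0375, -0.0935, -0.06) [ 0.551 -0.045  0.229] [ 175. -143.] [431. 154.]
(-0.0375, 0.0935, -0.06) [ 0.557 -0.246  0.229] [225. 272.] [846. 134.]
(0.0375, 0.0935, -0.06) [ 0.626 -0.216  0.229] [423. 193.] [776.  -2.]
(0, 0, 0.064) [ 0.554 -0.146  0.105] [193. 254.] [606. 194.]
(0, -0.02, 0.064) [ 0.546 -0.127  0.105] [171. 219.] [573. 209.]
(0, 0.02, 0.064) [ 0.562 -0.164  0.105] [216. 290.] [640. 179.]
```

The plate's lower edge matches the body's underside, which stays above everything on the bench. Pressing green now.

Request:
carry_out(series="0 0 -0.6 0 0 0;0 0 -0.6 0 0 0;0 0 -0.4 0 0 0;0 0 -0.2 0 0 0;0 0 -0.2 0 0 0")

```text
t: 2.7
position: [0.5549, -0.1461, 0.1509]
ee_rot: [3.075, 0.644, 0.001]
ft_force: [-0.5, 0.8, 1.2]
grip_width: 0.0004
gripper_force: 0.5
```

Request:
carry_out(series="0 0 -0.2 0 0 0;0 0 -0.2 0 0 0;0 0 -0.2 0 0 0;0 0 0 0 0 0")

```text
t: 3.1
position: [0.5549, -0.1461, 0.1447]
ee_rot: [3.075, 0.644, 0.001]
ft_force: [-1.2, 0.0, 1.4]
grip_width: 0.0009
gripper_force: 1.1
```

Request:
carry_out(series="0 0 -0.2 0 0 0;0 0 -0.2 0 0 0;0 0 -0.2 0 0 0;0 0 0 0 0 0")

```text
t: 3.5
position: [0.5549, -0.1461, 0.1387]
ee_rot: [3.075, 0.644, 0.0]
ft_force: [-0.7, 0.3, 5.5]
grip_width: 0.0002
gripper_force: 2.6
```

Request:
carry_out(series="0 0 -0.2 0 0 0;0 0 0 0 0 0")

```text
t: 3.7
position: [0.555, -0.1461, 0.1372]
ee_rot: [3.075, 0.644, 0.001]
ft_force: [-0.7, -0.3, 8.3]
grip_width: 0.0006
gripper_force: 4.2
```

Force reached 8.3 N, so green is home. Rising and crossing to white.

Request:
carry_out(series="0 0 -0.1 0 0 0;0 0 2 0 0 0;0 0 3 0 0 0;0 0 3.5 0 0 0;0 0 3 0 0 0")

```text
t: 4.2
position: [0.5545, -0.1459, 0.2518]
ee_rot: [-3.075, -0.644, 0.001]
ft_force: [0.6, 0.8, -0.2]
grip_width: 0.0001
gripper_force: 0.0
```

Request:
carry_out(series="0.2 2.7 0 0 0 0;0.2 2.7 0 0 0 0;0.2 2.7 0 0 0 0;0.2 2.7 0 0 0 0;0.2 2.7 0 0 0 0")

```text
t: 4.7
position: [0.5644, -0.0099, 0.2503]
ee_rot: [-3.075, -0.644, 0.002]
ft_force: [-0.1, 0.3, -0.6]
grip_width: 0.0006
gripper_force: 0.0
```

Request:
carry_out(series="0.2 2.7 0 0 0 0;0.2 2.7 0 0 0 0;0.2 2.7 0 0 0 0;0.2 2.7 0 0 0 0;0.3 2.3 0 0 0 0")

```text
t: 5.2
position: [0.5752, 0.1218, 0.2502]
ee_rot: [-3.074, -0.646, 0.002]
ft_force: [0.3, 0.1, 0.4]
grip_width: 0.0007
gripper_force: 0.0
```

```bash
python3 - <<'E'
from h import *
s=r.read_camera("side"); print(r.state()['position'],r.state()['ft_force'])
cv2.imwrite("pics/s2.png",s[:,:,::-1])
E
```

```text
[0.57551493 0.12711813 0.25031065] [-0.11820787  3.92888092  0.72552563]
```

View pics/s2.png

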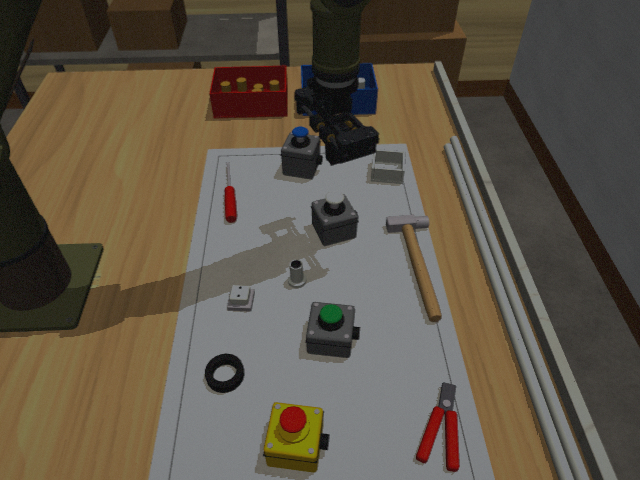

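The picture shows green sitting lower (pressed in) at (331,316), with nothing else moved. Descending on white.

Request:
carry_out(series="0 0 -2.5 0 0 0;0 0 -2.5 0 0 0;0 0 -2.5 0 0 0;0 0 -0.7 0 0 0;0 0 0 0 0 0")

```text
t: 5.75
position: [0.575, 0.1195, 0.1677]
ee_rot: [3.075, 0.643, -0.004]
ft_force: [-0.6, 0.0, -0.5]
grip_width: 0.0003
gripper_force: 0.0
```

Request:
carry_out(series="0 0 -0.4 0 0 0;0 0 -0.3 0 0 0;0 0 -0.2 0 0 0;0 0 -0.2 0 0 0;0 0 -0.2 0 0 0")

```text
t: 6.25
position: [0.5762, 0.12, 0.1563]
ee_rot: [3.075, 0.644, 0.002]
ft_force: [-0.1, 0.1, 2.3]
grip_width: 0.0004
gripper_force: 1.3
```

Request:
carry_out(series="0 0 -0.2 0 0 0;0 0 -0.2 0 0 0;0 0 -0.2 0 0 0;0 0 0 0 0 0")

```text
t: 6.65
position: [0.5762, 0.1201, 0.1497]
ee_rot: [3.075, 0.644, 0.002]
ft_force: [1.3, -0.8, 2.9]
grip_width: 0.0006
gripper_force: 1.7
```

Request:
carry_out(series="0 0 -0.2 0 0 0;0 0 -0.1 0 0 0;0 0 0 0 0 0")

```text
t: 6.95
position: [0.5763, 0.12, 0.1473]
ee_rot: [3.075, 0.644, 0.002]
ft_force: [0.4, -1.2, 8.7]
grip_width: 0.0002
gripper_force: 4.0
```

White is home at 8.7 N. Next is blue.

Request:
carry_out(series="0 0 2 0 0 0;0 0 3 0 0 0;0 0 3.5 0 0 0;0 0 2.5 0 0 0;0 0 0 0 0 0")

```text
t: 7.45
position: [0.5768, 0.1204, 0.2596]
ee_rot: [-3.075, -0.644, -0.008]
ft_force: [0.2, -1.0, 0.3]
grip_width: 0.0005
gripper_force: 0.0
```

Request:
carry_out(series="-0.7 2.3 0 0 0 0;-0.7 2.3 0 0 0 0;-0.7 2.3 0 0 0 0;-0.7 2.3 0 0 0 0;-0.7 2.3 0 0 0 0")

```text
t: 7.95
position: [0.5392, 0.2355, 0.255]
ee_rot: [3.074, 0.644, -0.006]
ft_force: [-0.2, -0.1, 0.6]
grip_width: 0.0008
gripper_force: 0.0
```

Request:
carry_out(series="-0.7 2.3 0 0 0 0;-0.7 2.3 0 0 0 0;-0.7 2.3 0 0 0 0;-0.7 2.3 0 0 0 0;-0.2 0.8 0 0 0 0")

```text
t: 8.45
position: [0.5083, 0.3377, 0.2551]
ee_rot: [-3.073, -0.65, 0.006]
ft_force: [-0.4, 0.2, 0.1]
grip_width: 0.0002
gripper_force: 0.0
```

Request:
carry_out(series="0 0 0 0 0 0;0 0 -3 0 0 0;0 0 -3 0 0 0;0 0 -2 0 0 0;0 0 0 0 0 0")

```text
t: 8.95
position: [0.5098, 0.3316, 0.1736]
ee_rot: [3.071, 0.64, -0.01]
ft_force: [-1.0, 0.1, -0.6]
grip_width: 0.0004
gripper_force: 0.0
```

```bash
python3 - <<'E'
from h import *
s=r.read_camera("side"); print(r.state()['position'],r.state()['ft_force'])
cv2.imwrite("pics/s3.png",cv2.resize(s[50:250,200:440,::-1],(720,600),interpolation=cv2.INTER_CUBIC))
E
```

```text
[0.51072267 0.33256376 0.17543474] [0.56776564 0.43206356 0.80441694]
```

View pics/s3.png

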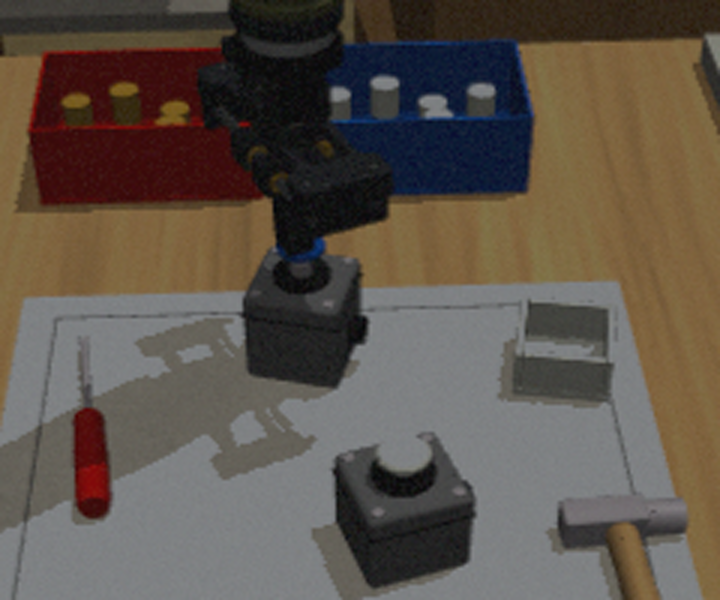

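The closed fingertips at crop (297,240) are centred over the blue head at (301,246), and white is down. Pressing blue.

Request:
carry_out(series="0 0 -0.2 0 0 0;0 0 -0.2 0 0 0;0 0 -0.2 0 0 0;0 0 -0.2 0 0 0;0 0 -0.2 0 0 0")

```text
t: 9.5
position: [0.5112, 0.3351, 0.1673]
ee_rot: [-3.075, -0.644, -0.002]
ft_force: [0.1, -0.4, 2.7]
grip_width: 0.0003
gripper_force: 1.3
```

Request:
carry_out(series="0 0 -0.2 0 0 0;0 0 -0.2 0 0 0;0 0 -0.2 0 0 0;0 0 0 0 0 0")

```text
t: 9.9
position: [0.5111, 0.3351, 0.1606]
ee_rot: [-3.075, -0.644, -0.001]
ft_force: [1.8, -0.4, 1.8]
grip_width: 0.0006
gripper_force: 1.1
```

Request:
carry_out(series="0 0 -0.2 0 0 0;0 0 -0.1 0 0 0;0 0 0 0 0 0")

```text
t: 10.2
position: [0.5112, 0.3351, 0.1581]
ee_rot: [-3.075, -0.644, -0.002]
ft_force: [0.7, -1.0, 7.1]
grip_width: 0.0002
gripper_force: 3.2
```

Request:
carry_out(series="0 0 -0.1 0 0 0;0 0 0 0 0 0;0 0 1.5 0 0 0;0 0 3 0 0 0;0 0 3 0 0 0")

```text
t: 10.7
position: [0.5094, 0.3346, 0.2322]
ee_rot: [3.074, 0.644, -0.006]
ft_force: [-0.1, 0.9, -0.2]
grip_width: 0.0005
gripper_force: 0.0
```

Request:
carry_out(series="0 0 3 0 0 0;0 0 2 0 0 0;0 0 0 0 0 0;0 0 0 0 0 0;0 0 0 0 0 0")

```text
t: 11.2
position: [0.5098, 0.3345, 0.2804]
ee_rot: [3.074, 0.644, -0.005]
ft_force: [0.1, -0.1, 0.0]
grip_width: 0.0004
gripper_force: 0.0
```

```bash
python3 - <<'E'
from h import *
s=r.read_camera("side"); print(r.state()['position'],r.state()['ft_force'])
cv2.imwrite("pics/s4.png",s[:,:,::-1])
for k,p in dict(g=(.555,-.145,.077),w=(.576,.12,.087),b=(.511,.335,.097)).items(): print(k,proj("side",[p]), proj("side",[(p[0],p[1],p[2]+.01)]))
E
```

```text
[0.50989853 0.33451923 0.28032448] [-0.80527908 -0.5192457  -0.96501523]
g [[330.01015365 313.45376851]] [[330.07188967 309.84648382]]
w [[333.21273555 201.34714378]] [[333.28699726 197.55405041]]
b [[298.84736444 135.36572879]] [[298.69531355 131.60833838]]
```

View pics/s4.png

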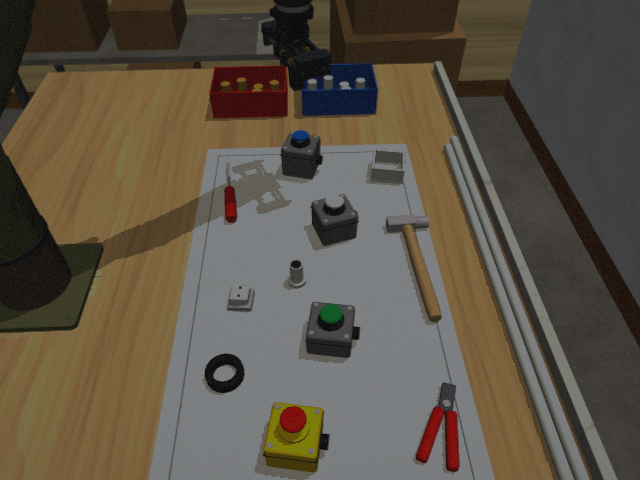

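Green (331,314), white (335,203) and blue (300,137) all sit about 4 px lower, matching fully in. Red and all the tools and fittings are unmoved, so I'm handing in.

```bash
python3 -c "
from workcell import r
print(r.close_job())"
```

```text
the job is handed in; nothing more can be done
None
```

I pressed green, white and blue in that order, each until the force climbed to 7–9 N (fully in); the last picture shows all three down, the red stop still out and everything else unmoved, and the job is handed in, though no verdict came back.

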